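# Test the turntable's stop, then hold the loupe at focus over the gear

## Robot

A 6-joint arm with a two-finger parallel gripper is mounted at the origin on the work surface. World frame = base frame: x ahead of the robot, y to its left, z up, the work surface at z = 0. Lengths are in m, angles in rad, forces in N, time in s.
With the tool pointing down it reaches from about 0.225 to 0.875 m from the base axis. Payload 3.4 kg.
Tool frame: the origin (TCP) lies between the finger pads; the fingertips stand 11 mm ahead of it and the grasp point (between the pads) lies 8 mm behind it; z points along the fingers, y is the line along which they close (so a half turn about z gives the same grasp; the last joint's range is limited). The gripper opens to 85 mm and grips with 20 to 120 N. Pads are 22 mm wide; open, the fingers measure 114 mm over their backs; the gripper's body (76 mm by 85 mm) begins 54 mm behind the grasp point. The pads swing forward as they close: fully open they stand 13 mm farther back than shut.
Start: joints at [-1.235, 0.276, 1.505, -0, 1.361, -0.121], TCP at [0.254, -0.516, 0.242] pointing down, gripper open.
Joint ranges: [-2.89, 2.89], [-0.75, 2.08], [0.22, 2.7], [-1.18, 4.32], [0.11, 2.71], [-2.7, 2.7]. Speed limits (rad/s): [2.57, 2.57, 3.14, 3.14, 3.14, 3.14].

## Interface

Orientations are given as a unit quaternion [w, x, y, z].
In Python, from rig import sensors, eyes, manip gives the robot as it stands.
- The arm moves only by the tool drive_tool, never from a script. Its argument "deltas" is a list of rows, each an object with "linear": the shift along the world's x, y, z in mm, a list of three; "twist": the turn about the world's z in degrees; "claw": the opening, from 0 (shut) to 1 (fully open). In form: [{"linear": [tx, ty, tz], "twist": twist, "claw": claw}, ...]. A call has 1 to 12 rows; each row is the pose to reach, as a shift and turn from the pose commanded when the call began; what a row does not reach only later rows make up. A row lasts 1/12 s, in which the tool goes at most 41.7 mm and 7.16 degrees, less where a joint would pass 70% of its speed; a pose out of reach is approached as far as the arm can. A call with a gripper value outside its range is refused whole. The fingers move at their own pace and stop on an object; "squeeze" is the grip in N (left out, the last holds). Time passes only in rows, so rows that repeat a pose let the fingers close. It gives the time, the measured TCP pose, the force, the opening and the grip force at its end, in the units of the state.
- sensors.get_state(): the state, without advancing time (a new reading comes with each control period).
- eyes.get_image(name): name is "scene" or "side" or "wrist"; returns the picture (480x640x3 uint8, red, green, blue); there is no depth.
- eyes.camera_model(name): a dict with "intrinsics" (3x3 intrinsics, pixels), "R" (3x3) and "t" (3): a world point X has camera coordinates R X + t. Camera axes: x right, y down, z forward; pixel columns grow to the right and rows downward; lengths in m; the calibration is good to about 2 mm. A picture is of the moment at which its call begins: read the wrist's pose just before it. camera_model takes no time and is no camera call; for the wrist camera it gives the pose at the moment of the call.
- manip.sign_off(): hands the job in; it is judged then, once.
The state is a dict: "clock": time; "qpos": joint angles; "qd": joint speeds; "effort": joint torques, N m; "position": TCP position; "ee_rot": TCP orientation; "contact_force": force on the tool from outside, world axes, zero at the start; "moment": the same for the moment, N m; "width": finger opening in m; "gripper_force": force on a finger pad.
Only numpy, scipy, OpenCV 4.12 (cv2) and the standard library are available. Lean on these libraries where they do the work, as an engineer would, in place of code of your own. Each camera call takes 0.05 s, during which the arm holds its last target. There are 200 camera calls.

## Task

Get the inspection turntable ready and look at the orange gear on it: first test its stop by pushing the red mushroom fully down, let it spring up and twist it clockwise to its end stop to reset it. Only then pick up the loupe by its handle and hold it level, still and centred over the gear, with the lens at the height of the green pointer on the post, and finish while still holding it there in the gripper. The loupe must not touch the gear or the stand, and the gear, the pointer's setting and the other things on the bench must stay as they are.

Things in the scene. Friction and masses are not known exactly. Their poses are not given: they have to be found in the camera images.
- stop_box: Yellow stop box, 90 x 90 mm and 60 mm high, fixed to the bench, carrying the red mushroom at its centre. Origin: centre of its underside, z up. It stands left or right of the turntable.
- stop_push (a joint): How far the red mushroom is pushed down (m): 0 up, 0.007 fully down; it springs back by itself. It starts to move at about 2 N and is fully down at about 6 N.
- stop_turn (a joint): How far the red mushroom is twisted clockwise seen from above (rad): 0 to 1.0, its end stop, which is the reset position; starts at 0 to 0.2. It stays where it is left; friction is 0.05 N m. It can be turned whether it is up or down.
- stop_grip (a point): Centre of the top of the upright grip bar on the red mushroom, 111 mm above the bench when up. The bar is 44 mm long (along this point's x axis), 14 mm wide (y) and stands 21 mm above the round mushroom cap (48 mm across); a white tick marks its -x half. It goes down and turns with the mushroom.
- loupe: LED loupe lying flat on the bench, 120 g nominal. Black battery handle 122 mm long (x -70 to +52 mm), 18 mm wide (y), 22 mm high (z); blue lens ring 68 mm across and 14 mm thick beyond its +x end, centred at x = +85 mm. Origin: on the underside below the handle's balance point, the place to grip; x along the handle towards the lens, z up, square to the lens. It lies left or right of the turntable.
- lens (a point): Centre of the loupe's lens, 85 mm along x from the loupe's origin and 7 mm above its underside; same axes as the loupe.
- stand: Inspection turntable fixed to the bench: grey base plate 15 mm high, x -70 to +115 mm, y -60 to +60 mm; black round platter, 110 mm across, top 35 mm above the bench, centred on the origin (centre, at bench level). A 10 mm steel post rises to 200 mm at x = +95 mm and carries the green pointer.
- mark (a point): Tip of the green pointer on the post, at x = +66 mm of the stand, pointing to the stand's -x (towards the gear). Its height is the focal height, 100 to 160 mm above the bench. The pointer is 6 mm thick; its clamp, a 22 mm wide and 16 mm high block, slides on the post if pushed hard and must be left alone.
- gear: Orange gear lying loose on the platter near its centre, 58 mm across the teeth and 12 mm high (top 47 mm above the bench). Origin: centre of its underside.
- pen_cup: Bystander: dark metal cup of marker pens, 72 mm across, 130 mm high. Origin: centre of its underside.
- glue_jar: Bystander: white jar with an orange cap, 56 mm across, 60 mm high. Origin: centre of its underside.
- tape: Bystander: roll of brown tape lying flat, 64 mm across, 24 mm high. Origin: centre of its underside.
There are look-alikes about, which are no part of the job. Several things have the shape of the gear; the one meant has the colours described above.

How it is judged:
On the way, in this order (a step that is already met when the one before it is completed fails the run):
1. the red mushroom is pushed down (5.5 mm or more) while it is not yet twisted and the loupe still lies in its place (value of joint stop_push above 0.0055 m and value of joint stop_turn below 0.5 rad and distance of loupe from where it was at the start of the episode below 0.03 m), for 0.05 s.
2. the mushroom is up again and twisted clockwise to its end stop (over 0.9 rad), the loupe still lying in its place (value of joint stop_turn above 0.9 rad and value of joint stop_push below 0.002 m and distance of loupe from where it was at the start of the episode below 0.03 m), for 0.1 s.
At the end, for the whole second after the job is handed in: Mushroom up (within 2 mm) and twisted over 0.9 rad; the gripper alone holds the loupe, still (under 20 mm/s), level within 8 degrees, lens centre within 12 mm of the gear's seen from above and within 8 mm of the pointer's height, touching neither gear nor stand; gear moved under 10 mm (value of joint stop_turn above 0.9 rad and value of joint stop_push below 0.002 m and horizontal distance between lens and gear below 0.012 m and z of lens in the frame of mark between -0.008 and 0.008 m and angle between loupe's own z axis and vertical below 0.14 rad and linear speed of loupe below 0.02 m/s and contact force between loupe and the fingers above 1 N and contact force between loupe and stand below 0.1 N and contact force between loupe and gear below 0.1 N and distance of gear from where it was at the start of the episode below 0.01 m); the arm keeps its last pose, push and grip.
It fails at once if a bystander is shifted by over 30 mm (distance of any of pen_cup, glue_jar, tape from where it was at the start of the episode above 0.03 m).
It fails at once if the pointer's setting is shifted by over 6 mm (distance of mark from where it was at the start of the episode above 0.006 m).
It fails at once if the gear is shifted by over 10 mm or the loupe touches it with over 0.5 N (distance of gear from where it was at the start of the episode above 0.01 m or contact force between loupe and gear above 0.5 N).
It fails at once if the loupe touches the stand with over 0.5 N (contact force between loupe and stand above 0.5 N).
It also fails if it takes over 51 s, if anything falls off the work surface, if the arm or the gripper's body presses on something with over 40 N, if the wrist force passes 120 N, or if a joint passes its speed limit or range.

## Working session

There is one attempt and no reset: what is moved stays moved. The work goes in short steps, Python scripts to look and compute and a tool call to move; the robot and the scene stay as the last step left them, time stands still between calls to the robot, and variables do not carry over. Pictures are saved under pics/ and viewed, at most 10 in all, crops included, and the job is handed in when it is done.

Besides the shell and the picture viewer there is one more tool, called after "Emit:" in YAML: its name, and indented under it one key for each argument. drive_tool: Moves the arm, as the interface text tells. Its arguments: {"type":"object","properties":{"deltas":{"type":"array","items":{"type":"object","properties":{"linear":{"type":"array","items":{"type":"number"}},"twist":{"type":"number"},"claw":{"type":"number"}}}},"squeeze":{"type":"number"}},"required":["deltas"]}

```bash
mkdir -p pics; python3 - <<'E'
from rig import sensors, eyes
import cv2, numpy as np
print(sensors.get_state())
for n in("scene","side"):
    im=eyes.get_image(n); cv2.imwrite(f"pics/{n}0.png",im[:,:,::-1]); 
    m=eyes.camera_model(n); print(n,np.round(m["intrinsics"],1).tolist(),np.round(m["R"],4).tolist(),np.round(m["t"],4).tolist())
E
```

```text
{'clock': 0.0, 'qpos': array([-1.23499268e+00,  2.76597152e-01,  1.50609990e+00, -1.33331240e-05,
        1.36070789e+00, -1.20982047e-01]), 'qd': array([-0.00065141, -0.00011856,  0.00100588, -0.00053118,  0.00150742,
       -0.0006107 ]), 'effort': array([-4.48388055e-04, -4.16773224e+01, -2.45808095e+01, -3.37391984e-04,
        1.11706104e-02,  8.50189508e-06]), 'position': array([ 0.2534486 , -0.51557689,  0.24145171]), 'ee_rot': array([-9.00225615e-04,  9.74030816e-01,  2.26413667e-01, -1.03624038e-04]), 'contact_force': array([ 0.82064134,  0.72522811, -0.25143461]), 'moment': array([ 0.03389951, -0.04065559, -0.00569226]), 'gripper_force': 0.0, 'width': 0.0854309820669425}
scene [[492.3, 0.0, 317.3], [0.0, 492.3, 242.3], [0.0, 0.0, 1.0]] [[0.7643, 0.6447, 0.0179], [0.3622, -0.4061, -0.839], [-0.5336, 0.6477, -0.5439]] [-0.4326, -0.1309, 1.3152]
side [[572.5, 0.0, 318.0], [0.0, 572.5, 245.9], [0.0, 0.0, 1.0]] [[-0.6788, -0.734, 0.0213], [-0.419, 0.3633, -0.8321], [0.6031, -0.5738, -0.5541]] [0.3702, 0.3025, 0.9702]
```

View pics/scene0.png

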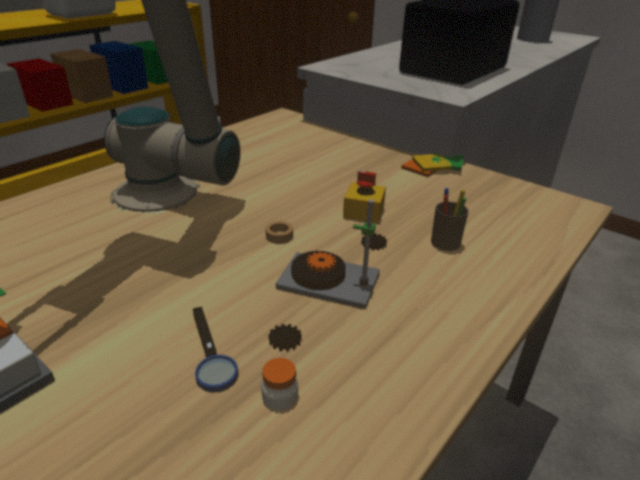

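View pics/side0.png

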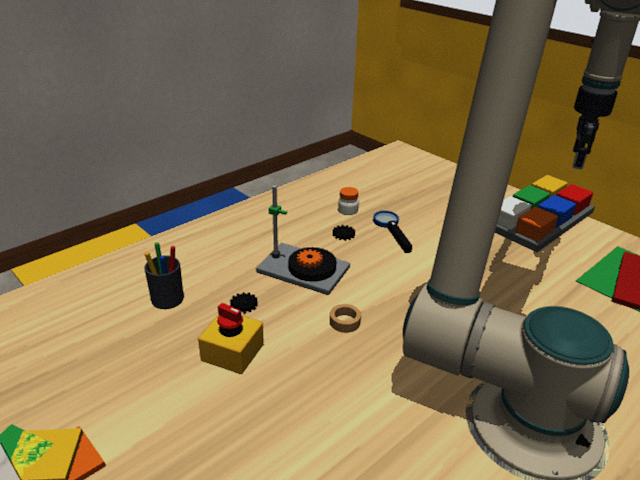

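The scene view shows the stop box at (365,195), gear (321,262), pointer (362,228), loupe ring (217,373) and handle end (198,310). The side view shows the bar at (230,315), gear (310,258), pointer (278,210) and loupe (385,218)-(408,248).

```bash
cat > h.py <<'E'
from rig import sensors, eyes
import cv2, numpy as np
def bp(n,uv,z,m=None):
    m=m or eyes.camera_model(n); R=np.array(m["R"]);t=np.array(m["t"]);C=-R.T@t
    d=R.T@np.linalg.solve(np.array(m["intrinsics"]),[uv[0],uv[1],1]); return C+d*(z-C[2])/d[2]
def tri(a,b,n=("scene","side")):
    A=[];B=[]
    for k,uv in zip(n,(a,b)):
        m=eyes.camera_model(k);P=np.array(m["intrinsics"])@np.c_[m["R"],m["t"]]
        for i in(0,1): r=uv[i]*P[2]-P[i];A.append(r[:3]);B.append(-r[3])
    return np.linalg.lstsq(np.array(A),np.array(B),rcond=None)[0]
E
python3 - <<'E'
from h import *
for k,a,b,z in [("gear",(321,261),(310,258),.047),("bar",(367,173),(230,310),.108),("ring",(217,372),(385,218),.01),("hend",(198,309),(408,248),.01),("ptr",(355,226),(286,211),.12),("posttop",(370,203),(275,188),.2),("postbase",(365,284),(276,255),.02),("tape",(279,229),(345,313),.024),("cup",(448,240),(166,300),.0),("jar",(280,368),(349,193),.06)]:
    print(k,bp("scene",a,z).round(3),bp("side",b,z).round(3),tri(a,b).round(3))
for n in("scene","side"):
    im=cv2.imread(f"pics/{n}0.png")
    c={"scene":(270,150,140,160),"side":(190,175,170,200)}[n]; x,y,w,h=c
    globals()[n]=cv2.resize(im[y:y+h,x:x+w],(400*w//max(w,1),400*h//w),interpolation=3)
H=min(scene.shape[0],side.shape[0]);cv2.imwrite("pics/crop.png",np.hstack([scene[:H],side[:H]]))
E
```

```text
gear [0.574 0.    0.047] [0.568 0.005 0.047] [0.571 0.003 0.044]
bar [0.475 0.291 0.108] [0.477 0.283 0.108] [0.477 0.285 0.11 ]
ring [ 0.614 -0.305  0.01 ] [ 0.614 -0.304  0.01 ] [ 0.614 -0.305  0.01 ]
hend [ 0.47  -0.228  0.01 ] [ 0.482 -0.24   0.01 ] [ 0.476 -0.232  0.016]
ptr [0.613 0.054 0.12 ] [ 0.667 -0.009  0.12 ] [0.636 0.019 0.145]
posttop [0.662 0.025 0.2  ] [0.651 0.034 0.2  ] [0.658 0.03  0.196]
postbase [0.665 0.027 0.02 ] [0.658 0.03  0.02 ] [0.662 0.029 0.017]
tape [0.4   0.06  0.024] [0.4   0.06  0.024] [0.4   0.06  0.024]
cup [0.699 0.314 0.   ] [0.703 0.297 0.   ] [0.701 0.3   0.005]
jar [ 0.716 -0.266  0.06 ] [ 0.71  -0.262  0.06 ] [ 0.714 -0.265  0.057]
```

View pics/crop.png

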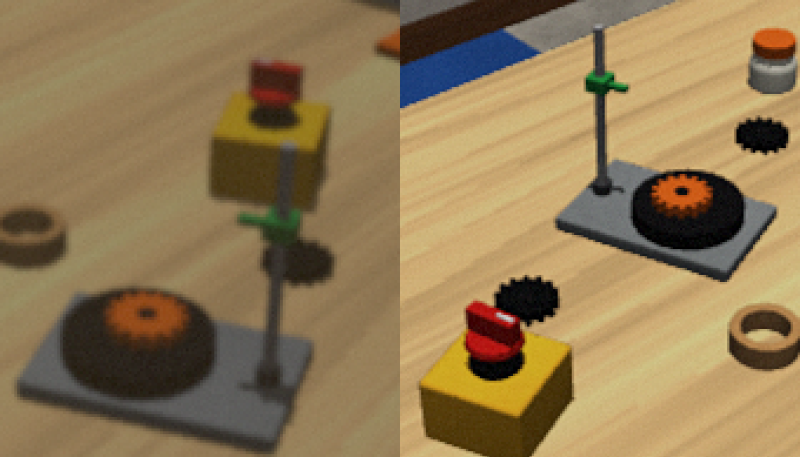

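Emit:
drive_tool:
  deltas:
    - {"linear": [200,400,60],"twist": 0,"claw": 1}
    - {"linear": [200,400,60],"twist": 0,"claw": 1}
    - {"linear": [200,400,60],"twist": 0,"claw": 1}
    - {"linear": [200,400,60],"twist": 0,"claw": 1}
    - {"linear": [200,400,60],"twist": 0,"claw": 1}
    - {"linear": [200,400,60],"twist": 0,"claw": 1}
    - {"linear": [200,400,60],"twist": 0,"claw": 1}
    - {"linear": [200,400,60],"twist": 0,"claw": 1}
    - {"linear": [200,400,60],"twist": 0,"claw": 1}
    - {"linear": [200,400,60],"twist": 0,"claw": 1}
    - {"linear": [200,400,60],"twist": 0,"claw": 1}
    - {"linear": [200,400,60],"twist": 0,"claw": 1}

```text
clock: 1.1
position: [0.4559, -0.1106, 0.303]
ee_rot: [-0.001, 0.973, 0.23, 0.002]
contact_force: [-0.2, -0.2, 0.8]
width: 0.0852
gripper_force: 0.0
```

```bash
cat >> h.py <<'E'
def wrist(name):
    m=eyes.camera_model("wrist"); im=eyes.get_image("wrist"); cv2.imwrite(f"pics/{name}.png",im[:,:,::-1])
    np.savez(f"pics/{name}.npz",**{k:np.array(m[k]) for k in("intrinsics","R","t")}); return im,m
def orange(im):
    h=cv2.cvtColor(im,cv2.COLOR_RGB2HSV); return cv2.inRange(h,(5,150,90),(16,255,255))
E
python3 - <<'E'
from h import *
im,m=wrist("w1"); s=sensors.get_state(); print(s["position"],s["clock"]); print("cam",-m["R"].T@m["t"])
n,l,st,c=cv2.connectedComponentsWithStats(orange(im))
for i in range(1,n):
    if st[i,4]>150: print(st[i],c[i],bp("wrist",c[i],.047,m).round(4))
E
```

```text
[ 0.45457009 -0.11338055  0.30251009] 1.15
cam [ 0.52137493 -0.07926659  0.43526152]
[ 230    0   67   62 2746] [263.11252731  27.11507647] [ 0.5708 -0.0025  0.047 ]
[ 602    0   38   43 1467] [621.70892979  19.64621677] [ 0.7146 -0.2769  0.047 ]
```

View pics/w1.png

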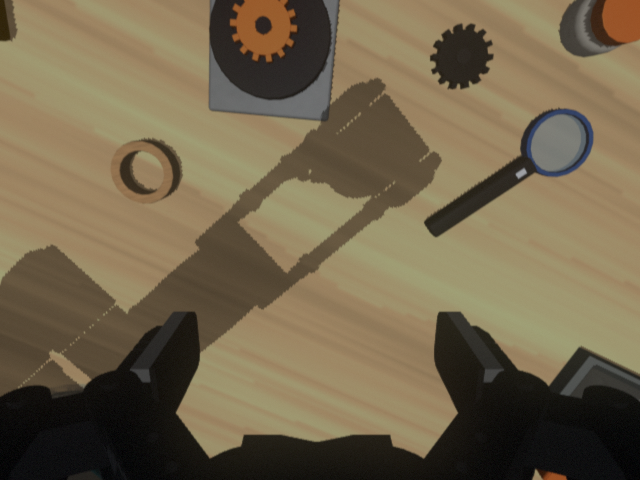

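Wrist view: gear hub at (264,26), loupe ring at (557,142), handle end at (432,228), tape (146,170).

Emit:
drive_tool:
  deltas:
    - {"linear": [-35,365,0],"twist": 0,"claw": 1}
    - {"linear": [-35,365,0],"twist": 0,"claw": 1}
    - {"linear": [-35,365,0],"twist": 0,"claw": 1}
    - {"linear": [-35,365,0],"twist": 0,"claw": 1}
    - {"linear": [-35,365,0],"twist": 0,"claw": 1}
    - {"linear": [-35,365,0],"twist": 0,"claw": 1}
    - {"linear": [-35,365,0],"twist": 0,"claw": 1}
    - {"linear": [-35,365,0],"twist": 0,"claw": 1}
    - {"linear": [-35,365,0],"twist": 0,"claw": 1}
    - {"linear": [-35,365,0],"twist": 0,"claw": 1}
    - {"linear": [-35,365,0],"twist": 0,"claw": 1}

```text
clock: 2.07
position: [0.4185, 0.2489, 0.3015]
ee_rot: [0.001, 0.974, 0.228, -0.001]
contact_force: [1.6, -0.5, -0.1]
width: 0.0852
gripper_force: 0.0
```

```bash
python3 - <<'E'
from h import *
m1=dict(np.load("pics/w1.npz")); a=bp("w",(557,142),.012,m1);b=bp("w",(432,228),.015,m1); print("ring",a,"hend",b,np.linalg.norm(a-b))
im,m=wrist("w2"); s=sensors.get_state(); print(s["position"],s["ee_rot"])
h=cv2.cvtColor(im,cv2.COLOR_RGB2HSV)
red=cv2.inRange(h,(0,150,60),(4,255,255))|cv2.inRange(h,(172,150,60),(180,255,255))
n,l,st,c=cv2.connectedComponentsWithStats(red)
for i in range(1,n):
    if st[i,4]>100: print(st[i],c[i],bp("wrist",c[i],.1,m).round(4))
E
```

```text
ring [ 0.61327365 -0.30749722  0.012     ] hend [ 0.47870667 -0.23954362  0.015     ] 0.15078117237692956
[0.41866394 0.24783185 0.30164401] [ 9.65723817e-04  9.73990682e-01  2.26584712e-01 -7.65891705e-04]
[285  98  35  52 881] [298.41657208 119.90351873] [0.4779 0.2925 0.1   ]
```

View pics/w2.png

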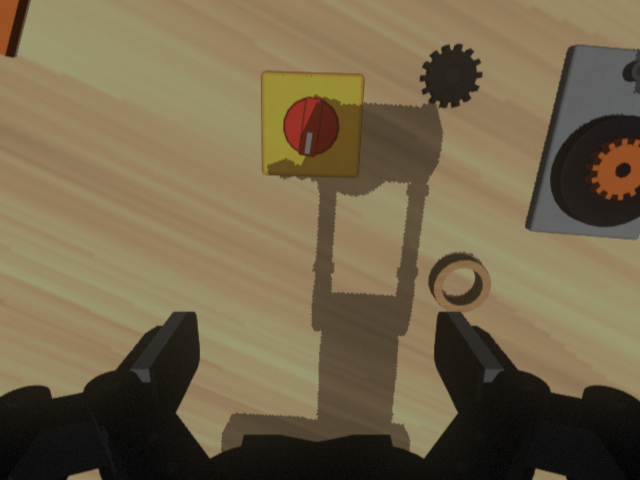

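Cap centred around (311,127), tick at (308,143); gear hub at (623,170). Zoom in on the bar.

```bash
python3 - <<'E'
from h import *
im=cv2.imread("pics/w2.png")[85:175,250:370]
cv2.imwrite("pics/bar.png",cv2.resize(im,(800,600),interpolation=2))
m=dict(np.load("pics/w2.npz")); print("gear",bp("w",(623,170),.046,m))
for p in [(311,127)]: print(bp("w",p,.09,m),bp("w",p,.111,m))
E
```

```text
gear [ 0.57303708 -0.00319509  0.046     ]
[0.47728708 0.28117059 0.09      ] [0.47773917 0.2811389  0.111     ]
```

View pics/bar.png

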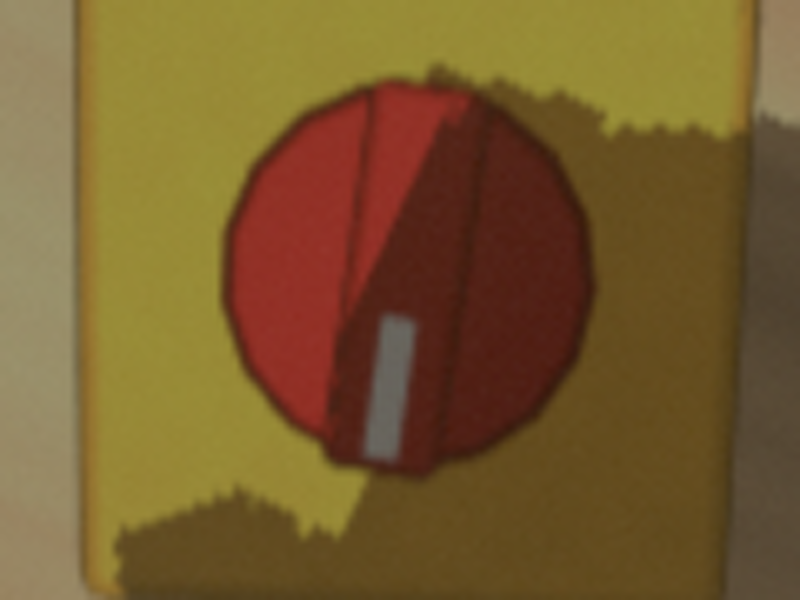

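Bar top runs from about (313.8,98.5) to (307,155.5) in full pixels.

```bash
python3 - <<'E'
from h import *
m=dict(np.load("pics/w2.npz")); a=bp("w",(313.8,98.5),.111,m);b=bp("w",(307,155.5),.111,m); d=a-b
print((a+b)/2,np.linalg.norm(d),np.degrees(np.arctan2(d[1],d[0])))
print(sensors.get_state()["position"])
E
```

```text
[0.47713444 0.28141493 0.111     ] 0.042551598337722984 19.012743336844682
[0.41866394 0.24783185 0.30164401]
```

Emit:
drive_tool:
  deltas:
    - {"linear": [58,34,-50],"twist": 7,"claw": 1}
    - {"linear": [58,34,-100],"twist": 14,"claw": 1}
    - {"linear": [58,34,-130],"twist": 21,"claw": 1}
    - {"linear": [58,34,-130],"twist": 28,"claw": 1}
    - {"linear": [58,34,-130],"twist": 35,"claw": 1}
    - {"linear": [58,34,-130],"twist": 42,"claw": 1}
    - {"linear": [58,34,-130],"twist": 49,"claw": 1}
    - {"linear": [58,34,-130],"twist": 56,"claw": 1}
    - {"linear": [58,34,-130],"twist": 63,"claw": 1}
    - {"linear": [58,34,-130],"twist": 70,"claw": 1}
    - {"linear": [58,34,-130],"twist": 77,"claw": 1}
    - {"linear": [58,34,-130],"twist": 84,"claw": 1}

```text
clock: 3.12
position: [0.4774, 0.2799, 0.1722]
ee_rot: [0.0, 0.571, 0.821, -0.001]
contact_force: [-0.1, -0.4, 0.5]
width: 0.0853
gripper_force: 0.0
```

Emit:
drive_tool:
  deltas:
    - {"linear": [0,0,0],"twist": 7,"claw": 0.6}
    - {"linear": [0,0,0],"twist": 14,"claw": 0.6}
    - {"linear": [0,0,0],"twist": 21,"claw": 0.6}
    - {"linear": [0,0,0],"twist": 28,"claw": 0.6}
    - {"linear": [0,0,0],"twist": 35,"claw": 0.6}
    - {"linear": [0,0,0],"twist": 42,"claw": 0.6}
    - {"linear": [0,0,0],"twist": 49,"claw": 0.6}
    - {"linear": [0,0,0],"twist": 56,"claw": 0.6}
    - {"linear": [0,0,0],"twist": 63,"claw": 0.6}
    - {"linear": [0,0,0],"twist": 70,"claw": 0.6}
    - {"linear": [0,0,0],"twist": 77,"claw": 0.6}
    - {"linear": [0,0,0],"twist": 84,"claw": 0.6}

```text
clock: 4.12
position: [0.4774, 0.2799, 0.1723]
ee_rot: [-0.0, -0.125, 0.992, -0.001]
contact_force: [0.2, -0.4, 0.2]
width: 0.0512
gripper_force: 0.0
```

Emit:
drive_tool:
  deltas:
    - {"linear": [0,0,0],"twist": 5,"claw": 0.6}
    - {"linear": [0,0,0],"twist": 5,"claw": 0.6}
    - {"linear": [0,0,0],"twist": 5,"claw": 0.6}

```text
clock: 4.37
position: [0.4772, 0.2808, 0.1723]
ee_rot: [-0.0, -0.164, 0.986, -0.0]
contact_force: [-0.1, 1.0, 0.6]
width: 0.0514
gripper_force: 0.0
```

```bash
cat >> h.py <<'E'
def yaw():
    w,x,y,z=sensors.get_state()["ee_rot"]; return np.degrees(2*np.arctan2(y,x))
E
python3 -c "
from h import *
s=sensors.get_state();print(s['position'],yaw(),s['qpos'],s['width'],s['contact_force'])"
```

```text
[0.47724458 0.28077415 0.17230195] 198.8842014268886 [ 4.06535845e-01  2.92866387e-01  1.66227480e+00 -6.91933721e-04
  1.18687706e+00 -1.49359267e+00] 0.051430755059956465 [-0.10393548  0.96100041  0.58360119]
```

Emit:
drive_tool:
  deltas:
    - {"linear": [0,1,-30],"twist": 0,"claw": 0.6}
    - {"linear": [0,1,-55],"twist": 0,"claw": 0.6}
    - {"linear": [0,1,-65],"twist": 0,"claw": 0.6}
    - {"linear": [0,1,-65],"twist": 0,"claw": 0}
    - {"linear": [0,1,-65],"twist": 0,"claw": 0}
    - {"linear": [0,1,-65],"twist": 0,"claw": 0}
    - {"linear": [0,1,-65],"twist": 0,"claw": 0}
    - {"linear": [0,1,-65],"twist": 0,"claw": 0}
    - {"linear": [0,1,-65],"twist": 0,"claw": 0}
  squeeze: 40

```text
clock: 5.12
position: [0.4778, 0.2838, 0.1086]
ee_rot: [0.002, -0.167, 0.986, -0.0]
contact_force: [2.1, -2.3, 1.7]
width: 0.0125
gripper_force: 44.4
```

Emit:
drive_tool:
  deltas:
    - {"linear": [0,0,-5],"twist": 0,"claw": 0}
    - {"linear": [0,0,-9],"twist": 0,"claw": 0}
    - {"linear": [0,0,-10],"twist": 0,"claw": 0}
    - {"linear": [0,0,-10],"twist": 0,"claw": 0}
    - {"linear": [0,0,-10],"twist": 0,"claw": 0}

```text
clock: 5.53
position: [0.478, 0.2839, 0.1014]
ee_rot: [0.002, -0.167, 0.986, -0.0]
contact_force: [-2.9, -5.7, 25.3]
width: 0.0128
gripper_force: 47.5
```

Emit:
drive_tool:
  deltas:
    - {"linear": [0,0,5],"twist": 0,"claw": 0}
    - {"linear": [0,0,10],"twist": 0,"claw": 0}
    - {"linear": [0,0,11],"twist": 0,"claw": 0}
    - {"linear": [0,0,11],"twist": 0,"claw": 0}

```text
clock: 5.87
position: [0.4778, 0.2838, 0.1084]
ee_rot: [0.001, -0.167, 0.986, -0.0]
contact_force: [3.2, -4.3, 1.2]
width: 0.013
gripper_force: 44.3
```

Emit:
drive_tool:
  deltas:
    - {"linear": [0,0,0],"twist": -6,"claw": 0}
    - {"linear": [0,0,0],"twist": -12,"claw": 0}
    - {"linear": [0,0,0],"twist": -18,"claw": 0}
    - {"linear": [0,0,0],"twist": -24,"claw": 0}
    - {"linear": [0,0,0],"twist": -30,"claw": 0}
    - {"linear": [0,0,0],"twist": -36,"claw": 0}
    - {"linear": [0,0,0],"twist": -42,"claw": 0}
    - {"linear": [0,0,0],"twist": -48,"claw": 0}
    - {"linear": [0,0,0],"twist": -51,"claw": 0}
    - {"linear": [0,0,0],"twist": -51,"claw": 0}

```text
clock: 6.7
position: [0.4779, 0.2836, 0.1081]
ee_rot: [0.001, 0.275, 0.961, 0.0]
contact_force: [3.7, -4.4, 2.1]
width: 0.0124
gripper_force: 44.4
```

```bash
python3 -c "
from h import *
s=sensors.get_state();print(s['position'],yaw(),s['moment'],s['width'],s['contact_force'])"
```

```text
[0.47786047 0.28363312 0.10810003] 148.09567808546436 [-0.66328995 -0.68968114 -0.06076248] 0.01244931025568638 [ 3.7056635  -4.39899106  2.06186803]
```

Emit:
drive_tool:
  deltas:
    - {"linear": [0,0,0],"twist": -4,"claw": 0}
    - {"linear": [0,0,0],"twist": -8,"claw": 0}
    - {"linear": [0,0,0],"twist": -8,"claw": 0}

```text
clock: 6.95
position: [0.4775, 0.2838, 0.108]
ee_rot: [0.001, 0.339, 0.941, -0.0]
contact_force: [3.5, -3.6, 0.8]
width: 0.013
gripper_force: 59.3
```

```bash
python3 -c "
from h import *
s=sensors.get_state();print(s['position'],yaw(),s['moment'],s['width'],s['contact_force'])"
```

```text
[0.47747956 0.2838407  0.10804817] 140.34196089155338 [-0.50029148 -0.58929944  1.18972245] 0.012997773412907884 [ 3.50460965 -3.58579824  0.82403729]
```

Emit:
drive_tool:
  deltas:
    - {"linear": [0,0,0],"twist": 0,"claw": 0.6}
    - {"linear": [0,0,0],"twist": 0,"claw": 0.6}
    - {"linear": [0,0,0],"twist": 0,"claw": 0.6}
    - {"linear": [0,0,30],"twist": 0,"claw": 0.6}
    - {"linear": [0,0,70],"twist": -7,"claw": 0.6}
    - {"linear": [0,0,110],"twist": -14,"claw": 0.6}
    - {"linear": [-10,-15,150],"twist": -21,"claw": 0.6}
    - {"linear": [-15,-40,180],"twist": -28,"claw": 0.6}
    - {"linear": [-20,-80,190],"twist": -35,"claw": 0.6}
    - {"linear": [-20,-120,190],"twist": -42,"claw": 0.6}
    - {"linear": [-20,-160,190],"twist": -49,"claw": 0.6}
    - {"linear": [-20,-200,190],"twist": -56,"claw": 0.6}

```text
clock: 7.95
position: [0.4557, 0.0832, 0.2986]
ee_rot: [-0.0, 0.744, 0.668, 0.001]
contact_force: [0.6, -0.1, -0.9]
width: 0.0511
gripper_force: 0.0
```

```bash
python3 - <<'E'
from h import *
im=eyes.get_image("side")[:,:,::-1]; cv2.imwrite("pics/s1.png",im)
s=sensors.get_state();print(s['position'],yaw())
E
```

```text
[0.45578863 0.07539404 0.29830199] 83.32145290548159
```

Emit:
drive_tool:
  deltas:
    - {"linear": [0,-35,0],"twist": -7,"claw": 0.6}
    - {"linear": [0,-70,0],"twist": -14,"claw": 0.6}
    - {"linear": [0,-105,0],"twist": -21,"claw": 0.6}
    - {"linear": [0,-140,0],"twist": -28,"claw": 0.6}
    - {"linear": [0,-175,0],"twist": -35,"claw": 0.6}
    - {"linear": [0,-210,0],"twist": -42,"claw": 0.6}
    - {"linear": [0,-220,0],"twist": -49,"claw": 0.6}
    - {"linear": [0,-220,0],"twist": -56,"claw": 0.6}
    - {"linear": [0,-220,0],"twist": -63,"claw": 0.6}
    - {"linear": [0,-220,0],"twist": -70,"claw": 0.6}
    - {"linear": [0,-220,0],"twist": -77,"claw": 0.6}
    - {"linear": [0,-220,0],"twist": -84,"claw": 0.6}

```text
clock: 9.0
position: [0.4565, -0.1352, 0.2978]
ee_rot: [-0.001, 1.0, -0.001, -0.0]
contact_force: [-0.4, 0.7, 0.4]
width: 0.0512
gripper_force: 0.0
```

Emit:
drive_tool:
  deltas:
    - {"linear": [0,0,0],"twist": -7,"claw": 0.6}
    - {"linear": [0,0,0],"twist": -14,"claw": 0.6}
    - {"linear": [0,0,0],"twist": -21,"claw": 0.6}
    - {"linear": [0,0,0],"twist": -27,"claw": 0.6}
    - {"linear": [0,0,0],"twist": -27,"claw": 0.6}
    - {"linear": [0,0,0],"twist": -27,"claw": 0.6}

```text
clock: 9.5
position: [0.4565, -0.1354, 0.298]
ee_rot: [-0.0, 0.973, -0.23, -0.0]
contact_force: [-0.2, -0.2, -0.4]
width: 0.0514
gripper_force: 0.0
```

```bash
python3 - <<'E'
from h import *
im,m=wrist("w3"); s=sensors.get_state();print(s['position'],yaw(),s['qpos'])
a=im[:,:,::-1]; b=cv2.imread("pics/s1.png")[280:370,170:290]
a=a.copy(); a[480-135:,640-180:]=cv2.resize(b,(180,135)); cv2.imwrite("pics/w3v.png",a)
E
```

```text
[ 0.45657431 -0.13553825  0.29806732] -26.656113794325357 [-4.35276724e-01  9.70550630e-02  1.59762056e+00  6.26989945e-04
  1.44770332e+00  1.60067933e+00]
```

View pics/w3v.png

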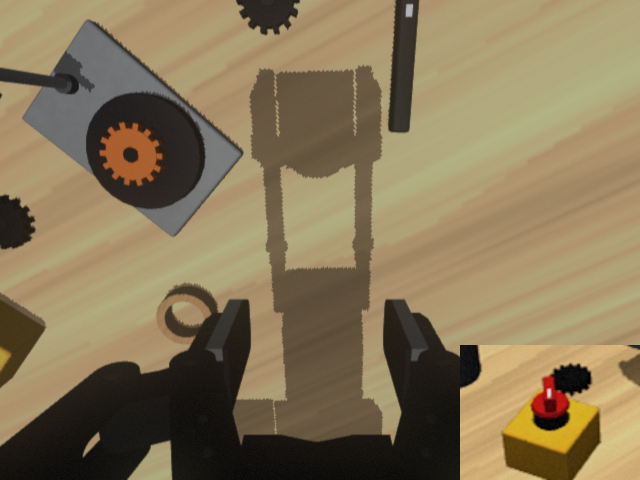

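Mushroom is up and turned. Gear hub (131,155), platter centre about (146,151), post base (67,84), handle axis (399,131)→(407,5).

```bash
python3 - <<'E'
from h import *
m=dict(np.load("pics/w3.npz"));im=cv2.imread("pics/w3.png")[:,:,::-1]
n,l,st,c=cv2.connectedComponentsWithStats(orange(np.ascontiguousarray(im)))
i=1+st[1:,4].argmax(); print("gear",c[i],bp("w",c[i],.046,m))
a=bp("w",(399,131),.02,m);b=bp("w",(407.5,5),.02,m);d=b-a;print("hend",a,"head",np.degrees(np.arctan2(d[1],d[0])))
u=d/np.linalg.norm(d);print("origin",a+.070*u,"lens",a+.155*u); print("post",bp("w",(67,84),.03,m))
# pointer height from scene/side pixels
print(tri((354.3,226.6),(286.5,212.4)))
E
```

```text
gear [130.60187832 153.76643528] [ 0.57288642 -0.00140262  0.046     ]
hend [ 0.47662094 -0.2378239   0.02      ] head -27.20957160883153
origin [ 0.53887474 -0.26983116  0.02      ] lens [ 0.61446864 -0.30869711  0.02      ]
post [0.65419803 0.02232063 0.03      ]
[0.63343223 0.01922843 0.1421539 ]
```

Emit:
drive_tool:
  deltas:
    - {"linear": [20,-33,0],"twist": 0,"claw": 0.6}
    - {"linear": [40,-66,-10],"twist": -0.5,"claw": 0.6}
    - {"linear": [60,-99,-25],"twist": -0.5,"claw": 0.6}
    - {"linear": [80,-130,-40],"twist": -0.5,"claw": 0.6}
    - {"linear": [83,-134,-80],"twist": -0.5,"claw": 0.6}
    - {"linear": [83,-134,-120],"twist": -0.5,"claw": 0.6}
    - {"linear": [83,-134,-160],"twist": -0.5,"claw": 0.6}
    - {"linear": [83,-134,-180],"twist": -0.5,"claw": 0.6}
    - {"linear": [83,-134,-180],"twist": -0.5,"claw": 0.6}
    - {"linear": [83,-134,-180],"twist": -0.5,"claw": 0.6}

```text
clock: 10.38
position: [0.5393, -0.2697, 0.1174]
ee_rot: [-0.001, 0.972, -0.236, -0.001]
contact_force: [1.1, 0.2, 1.8]
width: 0.0511
gripper_force: 0.0
```

```bash
python3 - <<'E'
from h import *
im,m=wrist("w4"); s=sensors.get_state();print(s['position'],yaw())
E
```

```text
[ 0.54049868 -0.27046604  0.11926278] -27.272712244984632
```

View pics/w4.png

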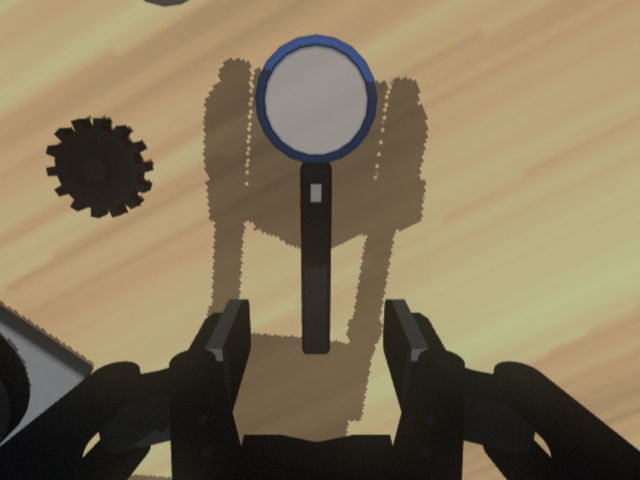

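Aligned: ring centre (317,99), handle down to (316,353), between the fingers.

```bash
python3 - <<'E'
from h import *
m=dict(np.load("pics/w4.npz"))
a=bp("w",(317,99),.012,m);b=bp("w",(316,353),.021,m);print(a,b,np.linalg.norm((a-b)[:2]),"origin",b+(a-b)*70/155)
print(sensors.get_state()["position"])
E
```

```text
[ 0.61426661 -0.31020754  0.012     ] [ 0.47645296 -0.2386098   0.021     ] 0.1553024086581241 origin [ 0.53869138 -0.27094426  0.01693548]
[ 0.54049868 -0.27046604  0.11926278]
```

Emit:
drive_tool:
  deltas:
    - {"linear": [0,0,-40],"twist": 0,"claw": 0.6}
    - {"linear": [0,0,-75],"twist": 0,"claw": 0.6}
    - {"linear": [0,0,-95],"twist": 0,"claw": 0.6}
    - {"linear": [0,0,-102],"twist": 0,"claw": 0.6}
    - {"linear": [0,0,-102],"twist": 0,"claw": 0.6}

```text
clock: 10.85
position: [0.5402, -0.2703, 0.0167]
ee_rot: [0.0, 0.972, -0.236, 0.0]
contact_force: [-0.3, 0.1, 0.3]
width: 0.0512
gripper_force: 0.0
```

Emit:
drive_tool:
  deltas:
    - {"linear": [0,0,0],"twist": 0,"claw": 0}
    - {"linear": [0,0,0],"twist": 0,"claw": 0}
    - {"linear": [0,0,0],"twist": 0,"claw": 0}
    - {"linear": [0,0,0],"twist": 0,"claw": 0}
    - {"linear": [0,0,0],"twist": 0,"claw": 0}
    - {"linear": [0,0,10],"twist": 0,"claw": 0}
    - {"linear": [0,0,30],"twist": 0,"claw": 0}
    - {"linear": [0,0,60],"twist": 0,"claw": 0}
    - {"linear": [0,0,90],"twist": 0,"claw": 0}
    - {"linear": [0,0,120],"twist": 0,"claw": 0}
    - {"linear": [0,0,135],"twist": 0,"claw": 0}
    - {"linear": [0,0,135],"twist": 0,"claw": 0}
  squeeze: 70

```text
clock: 11.85
position: [0.542, -0.2716, 0.1571]
ee_rot: [0.002, 0.972, -0.236, 0.005]
contact_force: [1.0, -0.7, -1.5]
width: 0.0161
gripper_force: 69.9
```

Emit:
drive_tool:
  deltas:
    - {"linear": [-5,20,0],"twist": 0,"claw": 0}
    - {"linear": [-10,50,0],"twist": 0,"claw": 0}
    - {"linear": [-15,85,0],"twist": 0,"claw": 0}
    - {"linear": [-20,120,0],"twist": 0,"claw": 0}
    - {"linear": [-25,155,0],"twist": 0,"claw": 0}
    - {"linear": [-30,190,0],"twist": 0,"claw": 0}
    - {"linear": [-35,225,0],"twist": 0,"claw": 0}
    - {"linear": [-40,260,0],"twist": 0,"claw": 0}
    - {"linear": [-42,285,0],"twist": 0,"claw": 0}
    - {"linear": [-42,300,0],"twist": 0,"claw": 0}
    - {"linear": [-42,309,0],"twist": 0,"claw": 0}
    - {"linear": [-42,309,0],"twist": 0,"claw": 0}

```text
clock: 12.85
position: [0.4969, 0.0404, 0.1508]
ee_rot: [-0.0, 0.972, -0.235, -0.001]
contact_force: [0.2, -0.4, -1.3]
width: 0.0162
gripper_force: 69.9
```

```bash
python3 - <<'E'
from h import *
im,m=wrist("w5"); s=sensors.get_state();print(s['position'],yaw(),s['width'],s['gripper_force'])
a=cv2.resize(im,(400,300))
S=eyes.get_image("scene");D=eyes.get_image("side")
cv2.imwrite("pics/sc5.png",S[:,:,::-1]);cv2.imwrite("pics/sd5.png",D[:,:,::-1])
c1=cv2.resize(S[190:290,265:398],(400,300),interpolation=2);c2=cv2.resize(D[175:295,230:390],(800,600),interpolation=2)
d=np.zeros((600,800,3),np.uint8);
c2=cv2.resize(c2,(400,300));d[:300,:400]=a;d[:300,400:]=c1;d[300:,:400]=c2
n,l,st,c=cv2.connectedComponentsWithStats(orange(im))
cv2.imwrite("pics/m5.png",d[:,:,::-1])
E
```

```text
[0.497248   0.03917753 0.15090543] -27.23023923384754 0.015932643014751394 69.92165207862854
```

View pics/m5.png

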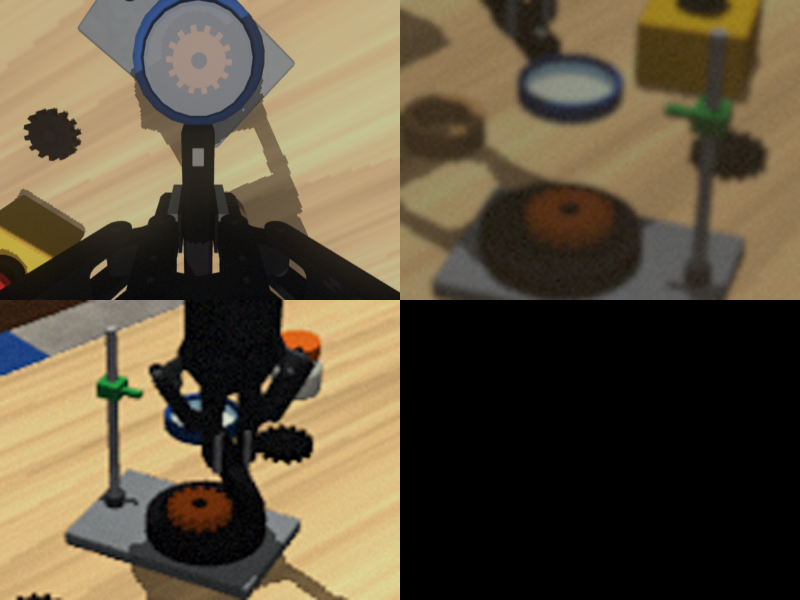

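Ring concentric over the gear in the wrist view ((199,60) in the half-scale panel); scene shows ring at (570,88) vs pointer tip (668,109), side ring (202,419), tip (141,393).

```bash
python3 - <<'E'
from h import *
L=tri((321.5,219.5),(310.8,222.6));P=tri((354.1,226.3),(286.4,212.2));print("lens",L,"ptr",P)
for n,uv in(("scene",(354.1,226.3)),("side",(286.4,212.2))):
    # height from single view with pointer tip on known vertical: stand axis
    m=eyes.camera_model(n)
    for z in(.13,.135,.14,.145,.15):
        p=m["intrinsics"]@(m["R"]@np.array([.633,.0175,z])+m["t"]);print(n,z,(p/p[2])[:2].round(1),uv)
m=dict(np.load("pics/w5.npz"))
print("wrist lens@.142",bp("w",(318,96),.142,m),"f",m["intrinsics"][0,0],"camz",(-m["R"].T@m["t"]))
for n in("scene","side"):
  m=eyes.camera_model(n)
  for z in(.136,.142,.148):
    p=m["intrinsics"]@(m["R"]@np.array([.572,-.0015,z])+m["t"]);print(n,"lens",z,(p/p[2])[:2].round(1))
E
```

```text
lens [0.56890021 0.00398069 0.13919579] ptr [0.63323135 0.01936761 0.14273484]
scene 0.13 [352.1 232.7] (354.1, 226.3)
scene 0.135 [352.2 230.4] (354.1, 226.3)
scene 0.14 [352.4 228.1] (354.1, 226.3)
scene 0.145 [352.5 225.8] (354.1, 226.3)
scene 0.15 [352.7 223.5] (354.1, 226.3)
side 0.13 [286.6 216.8] (286.4, 212.2)
side 0.135 [286.6 214.8] (286.4, 212.2)
side 0.14 [286.5 212.9] (286.4, 212.2)
side 0.145 [286.5 210.9] (286.4, 212.2)
side 0.15 [286.5 209. ] (286.4, 212.2)
wrist lens@.142 [0.56882348 0.00147773 0.142     ] f 402.76023361496567 camz [0.5625441  0.00558864 0.28262177]
scene lens 0.136 [320.5 222.6]
scene lens 0.142 [320.6 219.9]
scene lens 0.148 [320.6 217.2]
side lens 0.136 [311.4 222.4]
side lens 0.142 [311.5 220. ]
side lens 0.148 [311.5 217.6]
```

Emit:
drive_tool:
  deltas:
    - {"linear": [2,-3,1],"twist": 0,"claw": 0}
    - {"linear": [2,-3,1],"twist": 0,"claw": 0}
    - {"linear": [2,-3,1],"twist": 0,"claw": 0}
    - {"linear": [2,-3,1],"twist": 0,"claw": 0}
    - {"linear": [2,-3,1],"twist": 0,"claw": 0}
    - {"linear": [2,-3,1],"twist": 0,"claw": 0}

```text
clock: 13.5
position: [0.4996, 0.0357, 0.1523]
ee_rot: [0.0, 0.972, -0.236, -0.0]
contact_force: [-0.8, -1.2, -0.6]
width: 0.0161
gripper_force: 69.9
```

```bash
python3 - <<'E'
from rig import sensors, manip
s=sensors.get_state();print(s["position"],abs(s["qd"]).max(),s["gripper_force"])
print(manip.sign_off())
E
```

```text
[0.49958765 0.03572741 0.15230737] 0.005028745790524176 69.92167353630066
the job is handed in; nothing more can be done
None
```

I handed the job in at about 13.5 s; no pass/fail verdict came back. The red mushroom was pushed fully down, sprang up and was twisted clockwise to its end stop. The gripper holds the loupe, which by my measurements is within about 3 mm of centred over the gear and of the pointer's height (about 142 mm).

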